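# Put the red glue stick back in the desk tidy

## Task

Put the red-capped glue stick away: stand it upright, cap up, in the empty round well of the dark wooden desk tidy, all the way down on the well's floor, and lower it in rather than dropping it. Leave the blue-capped glue stick and the yellow and green highlighters standing where they are.

Things in the scene. Friction and masses are not known exactly. Their poses are not given: they have to be found in the camera images.
- red_glue: The glue stick to put away: an upright cylinder 30 mm in diameter and 98 mm tall, white barrel, the top 40 mm is a red cap (also a red band at the foot). 45 g or so. It stands loose on the desk. Origin: centre of its underside; z points up through the cap.
- empty_well (a point): The empty well of the desk tidy: centre of the well's flat floor, 10 mm above the desk; z up. The round bore is 46 mm in diameter, 40 mm deep, open at the top, its mouth edged with a thin brass line.
- tidy: The desk tidy, dark wood, fixed to the desk, at any yaw: 76 mm (its x) by 210 mm (its y). Origin: centre of its underside. Each end is a block 76 x 76 mm, 50 mm tall, with a 46 mm round well, centred at y = +67 mm (the empty one) and y = -67 mm (holds the green highlighter). Between them is a shallow tray with its rims 32 mm above the desk, with an eraser and a pencil sharpener in it.
- blue_glue: Bystander: a glue stick of the same shape and size as the red one but with a blue cap and foot, standing loose on the desk. Origin: centre of its underside, z up.
- yellow_marker: Bystander: a stout highlighter, 28 mm in diameter, 92 mm tall, black barrel with a yellow cap on top (34 mm) and a yellow foot, standing loose on the desk. Origin: centre of its underside, z up.
- green_marker: Bystander: a stout highlighter, 28 mm in diameter, 92 mm tall, black barrel with a green cap on top (34 mm) and a green foot, standing loose in the tidy's other well, its top 102 mm above the desk. Origin: centre of its underside, z up.

How it is judged:
At the end, for the whole second after the job is handed in: The red glue stick stands cap up in the empty well: its underside within 6 mm of the well's floor, its foot within 14 mm of the well's axis, within 10 degrees of vertical, at rest. The blue glue stick and both highlighters stand within 10 degrees of upright and within 25 mm of where they were (horizontal distance between red_glue and empty_well below 0.014 m and z of red_glue in the frame of empty_well below 0.006 m and angle between each of red_glue, blue_glue, yellow_marker, green_marker's own z axis and vertical below 0.17 rad and linear speed of red_glue below 0.03 m/s and distance of each of blue_glue, yellow_marker, green_marker from where it was at the start of the episode below 0.025 m); the robot touches nothing.
It fails at once if the red glue stick is dropped into the well (its foot inside the well and moving faster than 0.6 m/s) (horizontal distance between red_glue and empty_well below 0.02 m and z of red_glue in the frame of empty_well below 0.036 m and linear speed of red_glue above 0.6 m/s).
It fails at once if a bystander is knocked over or shifted more than 25 mm (distance of any of blue_glue, yellow_marker, green_marker from where it was at the start of the episode above 0.025 m or angle between any of blue_glue, yellow_marker, green_marker's own z axis and vertical above 0.5 rad).
It also fails if it takes over 32 s, if anything falls off the work surface, if the arm or the gripper's body presses on something with over 40 N, if the wrist force passes 120 N, or if a joint passes its speed limit or range.

## Robot

A 6-joint arm with a two-finger parallel gripper is mounted at the origin on the work surface. World frame = base frame: x ahead of the robot, y to its left, z up, the work surface at z = 0. Lengths are in m, angles in rad, forces in N, time in s.
With the tool pointing down it reaches from about 0.3 to 0.85 m from the base axis. Payload 5.4 kg.
Tool frame: the origin (TCP) lies midway between the tips of the shut fingers; the grasp point (between the pads) lies 19 mm behind it; z points along the fingers, y is the line along which they close (so a half turn about z gives the same grasp; the last joint's range is limited). The gripper opens to 85 mm and grips with 20 to 120 N. Pads are 22 mm wide; open, the fingers measure 114 mm over their backs; the gripper's body (76 mm by 85 mm) begins 54 mm behind the grasp point. The pads swing forward as they close: fully open they stand 13 mm farther back than shut.
Start: joints at [-1.459, 0.158, 1.597, -0, 1.386, -0.21], TCP at [0.182, -0.545, 0.21] pointing down, gripper open.
Joint ranges: [-2.91, 2.91], [-0.94, 2.29], [0.18, 2.7], [-1.29, 4.43], [0.17, 2.64], [-3, 3]. Speed limits (rad/s): [2.57, 2.57, 3.14, 3.14, 3.14, 3.14].

## Interface

Orientations are given as a unit quaternion [w, x, y, z].
In Python, from bench import ctrl, vision gives the robot as it stands. The module is installed in compiled form; this text tells all that it offers.
- The arm moves only by the tool apply_moves, never from a script. Its argument "plan" is a list of rows, each an object of numbers: "hand": the gripper command: -1 is fully open, 1 is shut, values between are in proportion; "tx", "ty", "tz": the shift along the tool's x, y, z in m; "wx", "wy", "wz": the turn, a rotation vector about the tool's x, y, z in degrees. In form: [{"hand": .., "tx": .., "ty": .., "tz": .., "wx": .., "wy": .., "wz": ..}, ...]. A call has 1 to 5 rows; each row is the pose to reach, as a shift and turn from the pose commanded when the call began, along the tool's axes at that moment; what a row does not reach only later rows make up. A row lasts 1/8 s, in which the tool goes at most 62.5 mm and 10.7 degrees, less where a joint would pass 70% of its speed; a pose out of reach is approached as far as the arm can. A call with a gripper value outside its range is refused whole. The fingers move at their own pace and stop on an object; "newtons" is the grip in N (left out, the last holds). Time passes only in rows, so rows that repeat a pose let the fingers close. It gives the time, the measured TCP pose, the force, the opening and the grip force at its end, in the units of the state.
- ctrl.read_state(): the state, without advancing time (a new reading comes with each control period).
- vision.grab_frame(name): name is "side" or "top" or "wrist"; returns (picture, depth): 420x560x3 uint8, red, green, blue; 420x560 float32, m along the optical axis (not along the pixel's ray), 0 where there is no reading.
- vision.camera_params(name): a dict with "vfov" (degrees; the focal length in pixels is half the picture's height over the tangent of half this angle, whatever the lens; pixels are square), "cx", "cy" (the principal point, pixels), "rvec" (rotation vector, rad) and "tvec" (3), from world to camera coordinates, as OpenCV has them; the wrist camera has in their place "tool_from_camera" (4x4, takes a point from camera to tool coordinates, whose origin is the TCP and whose axes are the flange's). Camera axes: x right, y down, z forward; pixel columns grow to the right and rows downward; lengths in m; the calibration is good to about 2 mm. The wrist camera is an equidistant fisheye: a pixel r from the principal point sees the ray r / f radians off the axis. A picture is of the moment at which its call begins: read the wrist's pose just before it. camera_params takes no time and is no camera call.
- ctrl.close_job(): hands the job in; it is judged then, once.
The state is a dict: "time": time; "joint_positions": joint angles; "dq": joint speeds; "joint_efforts": joint torques, N m; "ee_pos": TCP position; "ee_rot": TCP orientation; "contact_force": force on the tool from outside, world axes, zero at the start; "wrist_torque": the same for the moment, N m; "opening": finger opening in m; "finger_force": force on a finger pad.
Only numpy, scipy, OpenCV 4.12 (cv2) and the standard library are available. Lean on these libraries where they do the work, as an engineer would, in place of code of your own. Each camera call takes 0.05 s, during which the arm holds its last target. There are 200 camera calls.

## Working session

There is one attempt and no reset: what is moved stays moved. The work goes in short steps, Python scripts to look and compute and a tool call to move; the robot and the scene stay as the last step left them, time stands still between calls to the robot, and variables do not carry over. Pictures are saved under pics/ and viewed, at most 10 in all, crops included, and the job is handed in when it is done.

Besides the shell and the picture viewer there is one more tool, called as name(argument=value, ...), one argument or row to a line, values as JSON. apply_moves: Moves the arm, as the interface text tells. Its arguments: {"type":"object","properties":{"plan":{"type":"array"},"newtons":{"type":"number"}},"required":["plan"]}

```bash
mkdir -p pics
cat > h.py <<'E'
import numpy as np, cv2
from bench import ctrl, vision
def cam(n,shape=(420,560)):
    p=vision.camera_params(n); f=shape[0]/2/np.tan(np.radians(p["vfov"])/2); return p,f
def pt(n,d,u,v,z=None):
    """world point of a pixel, by depth, or on plane z"""
    p,f=cam(n); R=cv2.Rodrigues(np.array(p["rvec"],float))[0]; t=np.array(p["tvec"],float)
    r=np.array([(u-p["cx"])/f,(v-p["cy"])/f,1.]); C=-R.T@t; w=R.T@r
    return C+w*(d[int(v),int(u)] if z is None else (z-C[2])/w[2])
E
python3 - <<'E'
from h import *
s=ctrl.read_state();print(s)
for n in("top","side"):
    im,d=vision.grab_frame(n);np.save(n+"_d.npy",d);np.save(n+".npy",im)
    cv2.imwrite(f"pics/{n}0.png",im[:,:,::-1])
    print(n,vision.camera_params(n))
E
```

```text
{'time': 0.0, 'joint_positions': array([-1.45910459e+00,  1.59047274e-01,  1.59823308e+00, -1.95533386e-05,
        1.38616563e+00, -2.10080703e-01]), 'dq': array([-0.00031922, -0.00140852, -0.00103018, -0.00114052, -0.00127157,
        0.00087364]), 'joint_efforts': array([-9.56953700e-04, -3.95999229e+01, -3.31431305e+01, -2.36852420e-04,
        8.37513129e-03, -1.39245057e-05]), 'ee_pos': array([ 0.18175552, -0.54485438,  0.20871749]), 'ee_rot': array([-9.26015805e-04,  9.87084992e-01,  1.60194757e-01,  3.59711754e-05]), 'contact_force': array([ 0.13087641, -1.25502453, -0.42168224]), 'wrist_torque': array([ 0.06847198,  0.03037209, -0.00154856]), 'finger_force': 0.0, 'opening': 0.08539420578748243}
top {'vfov': 49.449741105808016, 'cx': 281.749343269429, 'cy': 199.87387012258787, 'rvec': array([ 2.29328324, -1.90386667,  0.19849775]), 'tvec': array([-0.11364311,  0.54035351,  0.72896001])}
side {'vfov': 45.322439765018, 'cx': 284.60675803005313, 'cy': 208.640335462584, 'rvec': array([ 2.13430901, -0.14402448,  0.10037736]), 'tvec': array([-0.56986398,  0.05526212,  0.82509558])}
```

View pics/top0.png

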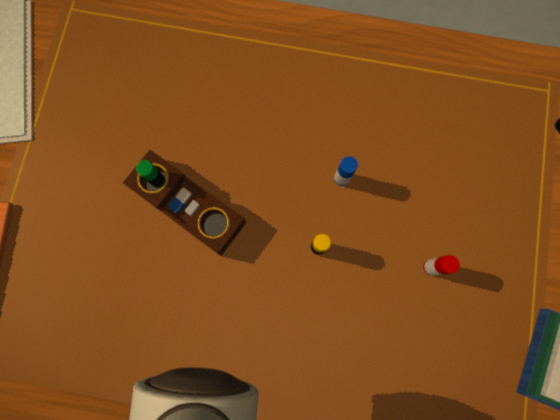

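View pics/side0.png

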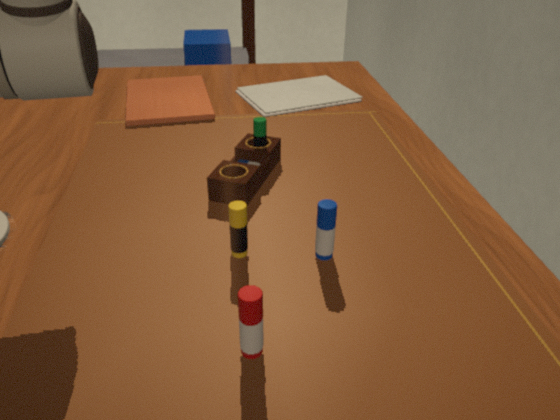

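The top view shows the red cap at about (448,265), blue (348,166), yellow (321,243), green (147,169) and the empty well's brass ring at (213,223). The side view shows red at (251,292) and the empty ring at (234,171).

Run:
```python
from h import *
def cloud(n):
    d=np.load(n+"_d.npy");p,f=cam(n);R=cv2.Rodrigues(np.array(p["rvec"]))[0];t=np.array(p["tvec"])
    v,u=np.mgrid[:420,:560];P=np.stack([(u-p["cx"])/f*d,(v-p["cy"])/f*d,d],-1)
    return (P-t)@R
for n,B in(("top",dict(red=(448,265,14),blue=(348,166,14),yel=(321,243,12),grn=(147,169,12))),("side",dict(red=(251,292,16),blue=(327,206,13),yel=(238,207,12),grn=(260,121,9)))):
    W=cloud(n);d=np.load(n+"_d.npy")
    for k,(u,v,r) in B.items():
        w=W[v-r:v+r,u-r:u+r].reshape(-1,3);w=w[d[v-r:v+r,u-r:u+r].ravel()>0]
        zt=.102 if k=="grn" else .098 if k in("red","blue") else .092
        m=w[abs(w[:,2]-zt)<.004]
        print(n,k,len(m),m[:,:2].mean(0).round(4) if len(m) else 0,((m.max(0)+m.min(0))/2).round(4) if len(m) else 0, np.ptp(m,axis=0).round(3) if len(m) else 0)
    # wooden block tops
    m=W[(abs(W[...,2]-.05)<.004)&(d>0)]
    im=np.load(n+".npy")
    print(n,"well", pt(n,d,*((213.5,223) if n=="top" else (234,171.5)),z=.05), pt(n,d,*((153,179) if n=="top" else (258,143)),z=.05))
a=np.load("top.npy")[130:280,100:260][:,:,::-1]
b=np.load("top.npy")[220:310,400:490][:,:,::-1]
cv2.imwrite("pics/crop.png",np.hstack([cv2.resize(a,(480,450),interpolation=2),cv2.resize(b,(315,450)[:2] and (315,315),interpolation=2) if 0 else cv2.copyMakeBorder(cv2.resize(b,(315,315),interpolation=2),0,135,0,0,0)]))
```

```text
top red 270 [ 0.4916 -0.2938] [ 0.492  -0.2942  0.0972] [0.029 0.029 0.006]
top blue 243 [ 0.6235 -0.111 ] [ 0.6242 -0.1112  0.0974] [0.029 0.029 0.007]
top yel 226 [ 0.4896 -0.0893] [ 0.4898 -0.0896  0.0915] [0.027 0.027 0.007]
top grn 211 [0.5545 0.2185] [0.5548 0.2187 0.1013] [0.027 0.027 0.006]
top well [0.49181934 0.09539139 0.05      ] [0.54828392 0.21578874 0.05      ]
side red 389 [ 0.4903 -0.2977] [ 0.4907 -0.2957  0.0973] [0.029 0.03  0.006]
side blue 204 [ 0.6219 -0.115 ] [ 0.6225 -0.1133  0.0971] [0.029 0.03  0.006]
side yel 177 [ 0.4882 -0.0933] [ 0.4884 -0.0911  0.0915] [0.027 0.027 0.007]
side grn 81 [0.5533 0.2141] [0.5541 0.2155 0.1013] [0.027 0.028 0.006]
side well [0.4931459  0.09592965 0.05      ] [0.55004843 0.21532972 0.05      ]
```

View pics/crop.png

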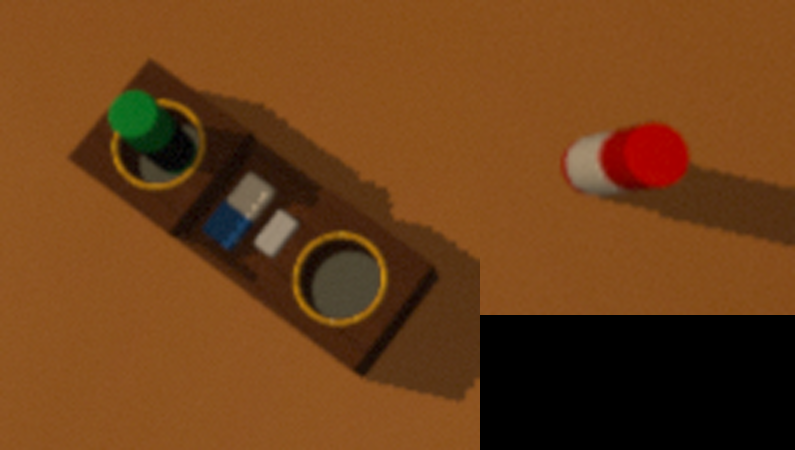

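The enlarged crop shows the ring centre at pixel (213.3,223), which puts the well at about (0.4925, 0.0957). The red stick is at about (0.491,-0.295). I'll keep the tool's yaw and move above the red stick.

apply_moves(
  plan=[
    {"hand": -1, "tx": 0.372, "ty": -0.139, "tz": 0},
    {"hand": -1, "tx": 0.372, "ty": -0.139, "tz": 0},
    {"hand": -1, "tx": 0.372, "ty": -0.139, "tz": 0},
    {"hand": -1, "tx": 0.372, "ty": -0.139, "tz": 0},
    {"hand": -1, "tx": 0.372, "ty": -0.139, "tz": 0},
  ],
  newtons=40,
)

```text
$.plan[0]: bad value
```

apply_moves(
  plan=[
    {"hand": -1, "tx": 0.372, "ty": -0.139, "tz": 0, "wx": 0, "wy": 0, "wz": 0},
    {"hand": -1, "tx": 0.372, "ty": -0.139, "tz": 0, "wx": 0, "wy": 0, "wz": 0},
    {"hand": -1, "tx": 0.372, "ty": -0.139, "tz": 0, "wx": 0, "wy": 0, "wz": 0},
    {"hand": -1, "tx": 0.372, "ty": -0.139, "tz": 0, "wx": 0, "wy": 0, "wz": 0},
    {"hand": -1, "tx": 0.372, "ty": -0.139, "tz": 0, "wx": 0, "wy": 0, "wz": 0},
  ],
  newtons=40,
)

```text
time: 0.72
ee_pos: [0.4261, -0.3475, 0.2094]
ee_rot: [-0.0, 0.987, 0.16, -0.0]
contact_force: [0.2, -0.7, -0.4]
opening: 0.0857
finger_force: 0.0
```

apply_moves(
  plan=[
    {"hand": -1, "tx": 0.079, "ty": -0.029, "tz": 0, "wx": 0, "wy": 0, "wz": 0},
    {"hand": -1, "tx": 0.079, "ty": -0.029, "tz": 0, "wx": 0, "wy": 0, "wz": 0},
    {"hand": -1, "tx": 0.079, "ty": -0.029, "tz": 0, "wx": 0, "wy": 0, "wz": 0},
  ],
)

```text
time: 1.1
ee_pos: [0.4914, -0.2952, 0.2091]
ee_rot: [-0.0, 0.987, 0.162, -0.0]
contact_force: [0.1, 0.1, -0.2]
opening: 0.0856
finger_force: 0.0
```

Run:
```python
from h import *
s=ctrl.read_state();print(s["ee_pos"],s["joint_positions"])
im,d=vision.grab_frame("wrist");cv2.imwrite("pics/w1.png",im[:,:,::-1]);p,f=cam("wrist");print(p,f)
T=np.array(p["tool_from_camera"]);v,u=np.mgrid[:420,:560]
x,y=u-p["cx"],v-p["cy"];r=np.hypot(x,y)+1e-9;th=r/f
m=(im[...,0]>110)&(im[...,1]<50)&(im[...,2]<60)&(d>0)&(th<1.4)
P=np.stack([np.tan(th)*x/r*d,np.tan(th)*y/r*d,d],-1)[m]
t=P@T[:3,:3].T+T[:3,3]
w=np.c_[t[:,0]*.9487+t[:,1]*.3163,t[:,0]*.3163-t[:,1]*.9487,-t[:,2]]+s["ee_pos"]
k=abs(w[:,2]-.098)<.005;print(k.sum(),t[k].mean(0),w[k].mean(0),(w[k].max(0)+w[k].min(0))/2)
```

```text
[ 0.49143004 -0.29518847  0.20908329] [-7.51631136e-01  1.55347530e-01  1.60164802e+00  1.93167380e-05
  1.38571097e+00  4.94401259e-01]
{'vfov': 65.70646984690485, 'cx': 281.80406641455903, 'cy': 214.07599866131255, 'tool_from_camera': array([[ 7.84073445e-04, -9.51473820e-01, -3.07728702e-01,
         7.95126431e-02],
       [ 9.99998732e-01,  3.19588545e-04,  1.55979053e-03,
         2.06927948e-04],
       [-1.38575329e-03, -3.07729535e-01,  9.51472865e-01,
        -1.65563480e-01],
       [ 0.00000000e+00,  0.00000000e+00,  0.00000000e+00,
         1.00000000e+00]])} 325.19226210127806
808 [0.00078256 0.00022725 0.10990925] [ 0.49224434 -0.29515653  0.09917404] [ 0.49151432 -0.29540669  0.0974354 ]
```

View pics/w1.png

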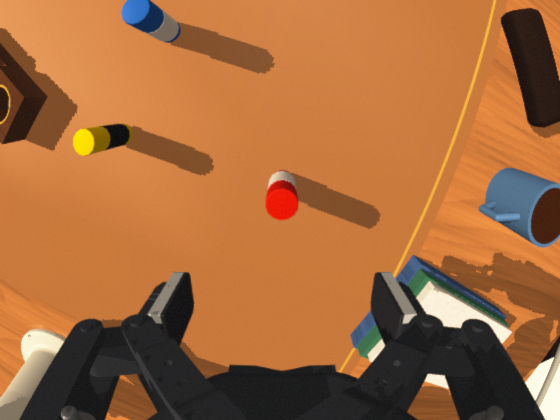

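The red cap is at (282,203) in the wrist view, midway between the fingers. It is within 1 mm of the TCP axis, so I can go down and grip.

apply_moves(
  plan=[
    {"hand": -1, "tx": 0, "ty": 0, "tz": 0.05, "wx": 0, "wy": 0, "wz": 0},
    {"hand": -1, "tx": 0, "ty": 0, "tz": 0.1, "wx": 0, "wy": 0, "wz": 0},
    {"hand": -1, "tx": 0, "ty": 0, "tz": 0.14, "wx": 0, "wy": 0, "wz": 0},
    {"hand": -1, "tx": 0, "ty": 0, "tz": 0.154, "wx": 0, "wy": 0, "wz": 0},
    {"hand": -1, "tx": 0, "ty": 0, "tz": 0.154, "wx": 0, "wy": 0, "wz": 0},
  ],
)

```text
time: 1.78
ee_pos: [0.49, -0.2971, 0.0556]
ee_rot: [-0.0, 0.987, 0.16, -0.0]
contact_force: [-0.2, 0.1, -0.4]
opening: 0.0855
finger_force: 0.0
```

apply_moves(
  plan=[
    {"hand": 0.2, "tx": 0, "ty": 0, "tz": 0, "wx": 0, "wy": 0, "wz": 0},
    {"hand": 0.5, "tx": 0, "ty": 0, "tz": 0, "wx": 0, "wy": 0, "wz": 0},
    {"hand": 1, "tx": 0, "ty": 0, "tz": 0, "wx": 0, "wy": 0, "wz": 0},
    {"hand": 1, "tx": 0, "ty": 0, "tz": 0, "wx": 0, "wy": 0, "wz": 0},
    {"hand": 1, "tx": 0, "ty": 0, "tz": 0, "wx": 0, "wy": 0, "wz": 0},
  ],
  newtons=40,
)

```text
time: 2.4
ee_pos: [0.4914, -0.297, 0.0569]
ee_rot: [0.001, 0.987, 0.16, 0.001]
contact_force: [0.1, 1.9, 6.2]
opening: 0.0285
finger_force: 39.2
```

apply_moves(
  plan=[
    {"hand": 1, "tx": 0, "ty": 0, "tz": -0.03, "wx": 0, "wy": 0, "wz": 0},
    {"hand": 1, "tx": 0, "ty": 0, "tz": -0.08, "wx": 0, "wy": 0, "wz": 0},
    {"hand": 1, "tx": 0, "ty": 0, "tz": -0.13, "wx": 0, "wy": 0, "wz": 0},
    {"hand": 1, "tx": 0, "ty": 0, "tz": -0.15, "wx": 0, "wy": 0, "wz": 0},
    {"hand": 1, "tx": 0, "ty": 0, "tz": -0.15, "wx": 0, "wy": 0, "wz": 0},
  ],
)

```text
time: 3.02
ee_pos: [0.4916, -0.2974, 0.2075]
ee_rot: [0.002, 0.987, 0.16, 0.001]
contact_force: [-0.2, 0.8, -0.6]
opening: 0.0285
finger_force: 39.5
```

Run:
```python
from h import *
s=ctrl.read_state();print(s["ee_pos"],s["opening"],s["finger_force"])
for n in("side","top"):
    im,d=vision.grab_frame(n);np.save(n+"_d.npy",d);np.save(n+".npy",im)
im=np.load("side.npy")[:400,120:400]
cv2.imwrite("pics/s2.png",cv2.resize(im[:,:,::-1],None,fx=1.5,fy=1.5))
```

```text
[ 0.49161257 -0.29741701  0.20752099] 0.028528874293441468 39.547768235206604
```

View pics/s2.png

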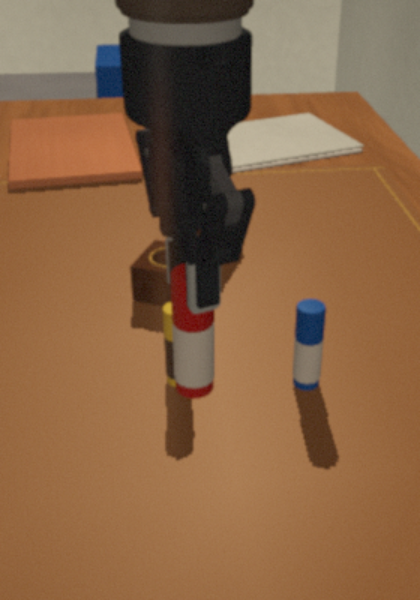

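The stick is held and hangs near vertical: the red foot is at crop (194,392) and the white barrel spans x 175–214. Next I'll fit its axis from the depth image.

```bash
cat >> h.py <<'E'
def axis(n,box,col=None):
    """fit a 30 mm cylinder (near vertical) to depth points in the box: axis at z0 and slope; lowest z"""
    from scipy.optimize import least_squares
    d=np.load(n+"_d.npy");im=np.load(n+".npy").astype(int);p,f=cam(n);R=cv2.Rodrigues(np.array(p["rvec"],float))[0];t=np.array(p["tvec"],float)
    v,u=np.mgrid[:420,:560];P=(np.stack([(u-p["cx"])/f*d,(v-p["cy"])/f*d,d],-1)-t)@R
    m=np.zeros(d.shape,bool);m[box[1]:box[3],box[0]:box[2]]=1
    m&=(d>0)&(im[...,2]>.75*im[...,0])&(im[...,0]>70)
    w=P[m];c=np.median(w,0);w=w[(np.hypot(*(w-c)[:,:2].T)<.025)];z0=w[:,2].mean()
    C=-R.T@t;g=(c-C)[:2];g/=np.hypot(*g)
    q=least_squares(lambda q:np.hypot(w[:,0]-q[0]-q[2]*(w[:,2]-z0),w[:,1]-q[1]-q[3]*(w[:,2]-z0))-.015,[c[0]+g[0]*.012,c[1]+g[1]*.012,0,0],loss="soft_l1",f_scale=.001).x
    return len(w),q.round(4),z0,w[:,2].min()
E
python3 - <<'E'
from h import *
print(axis("side",(232,215,268,258)))
E
```

```text
(834, array([ 0.4912, -0.2961,  0.007 , -0.0206]), np.float64(0.18638236383187826), np.float64(0.16212064188318398))
```

apply_moves(
  plan=[
    {"hand": 1, "tx": 0.01, "ty": -0.03, "tz": 0, "wx": 0, "wy": 0, "wz": 0},
    {"hand": 1, "tx": 0.025, "ty": -0.075, "tz": 0, "wx": 0, "wy": 0, "wz": 0},
    {"hand": 1, "tx": 0.042, "ty": -0.125, "tz": 0, "wx": 0, "wy": 0, "wz": 0},
    {"hand": 1, "tx": 0.059, "ty": -0.175, "tz": 0, "wx": 0, "wy": 0, "wz": 0},
    {"hand": 1, "tx": 0.076, "ty": -0.225, "tz": 0, "wx": 0, "wy": 0, "wz": 0},
  ],
)

```text
time: 3.75
ee_pos: [0.4903, -0.0571, 0.2035]
ee_rot: [-0.001, 0.987, 0.16, -0.002]
contact_force: [0.6, 0.2, -1.0]
opening: 0.0284
finger_force: 39.6
```

apply_moves(
  plan=[
    {"hand": 1, "tx": 0.017, "ty": -0.05, "tz": 0, "wx": 0, "wy": 0, "wz": 0},
    {"hand": 1, "tx": 0.034, "ty": -0.1, "tz": 0, "wx": 0, "wy": 0, "wz": 0},
    {"hand": 1, "tx": 0.049, "ty": -0.1455, "tz": 0, "wx": 0, "wy": 0, "wz": 0},
    {"hand": 1, "tx": 0.049, "ty": -0.1455, "tz": 0, "wx": 0, "wy": 0, "wz": 0},
    {"hand": 1, "tx": 0.049, "ty": -0.1455, "tz": 0, "wx": 0, "wy": 0, "wz": 0},
  ],
)

```text
time: 4.38
ee_pos: [0.4913, 0.094, 0.2042]
ee_rot: [0.0, 0.987, 0.16, -0.001]
contact_force: [-0.4, 0.3, 0.4]
opening: 0.0281
finger_force: 39.7
```

Run:
```python
from h import *
s=ctrl.read_state();print(s["ee_pos"],s["opening"],s["ee_rot"],s["time"])
for n in("side","top"):
    im,d=vision.grab_frame(n);np.save(n+"_d.npy",d);np.save(n+".npy",im)
a=np.load("side.npy")[60:220,170:330];b=np.load("top.npy")[120:280,110:270]
cv2.imwrite("pics/s3.png",cv2.resize(np.hstack([a,b])[:,:,::-1],(800,400),interpolation=2))
```

```text
[0.4913234  0.09396326 0.20419502] 0.028086877442336622 [ 9.69671581e-06  9.87060362e-01  1.60343292e-01 -1.36783080e-03] 4.375
```

View pics/s3.png

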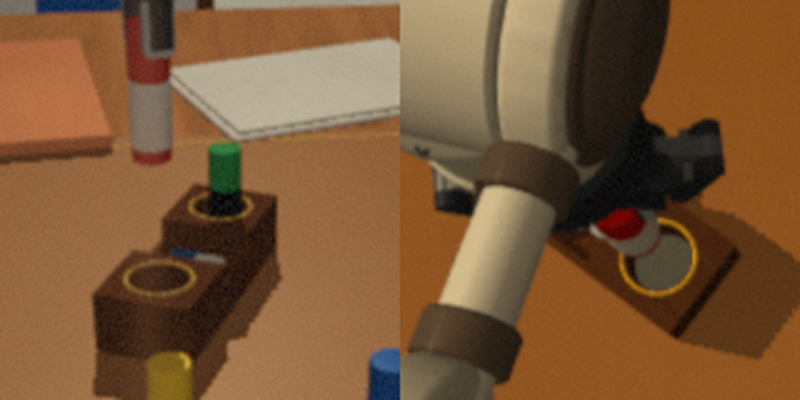

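The stick hangs above the empty well. In the side view its foot is at crop (151,157) and the ring at (159,277).

Run:
```python
from h import *
print(axis("side",(219,93,242,120)))
print(axis("top",(186,206,220,226)))
for e in(.135,.14,.145):print(pt("side",None,230.4,122.5,z=e),pt("top",None,110+236/2.5,120+242/2.5,z=e))
```

```text
(104, array([ 0.4907,  0.0953, -0.0034, -0.0265]), np.float64(0.18408711292419092), np.float64(0.1610724547467211))
  return _methods._mean(a, axis=axis, dtype=dtype,
  ret = um.true_divide(
h.py:17: RuntimeWarning: Mean of empty slice.
  w=P[m];c=np.median(w,0);w=w[(np.hypot(*(w-c)[:,:2].T)<.025)];z0=w[:,2].mean()
  ret = ret.dtype.type(ret / rcount)
Traceback (most recent call last):
  File "h.py", line 19, in axis
    q=least_squares(lambda q:np.hypot(w[:,0]-q[0]-q[2]*(w[:,2]-z0),w[:,1]-q[1]-q[3]*(w[:,2]-z0))-.015,[c[0]+g[0]*.012,c[1]+g[1]*.012,0,0],loss="soft_l1",f_scale=.001).x
      ~~~~~~~~~~~~~^^^^^^^^^^^^^^^^^^^^^^^^^^^^^^^^^^^^^^^^^^^^^^^^^^^^^^^^^^^^^^^^^^^^^^^^^^^^^^^^^^^^^^^^^^^^^^^^^^^^^^^^^^^^^^^^^^^^^^^^^^^^^^^^^^^^^^^^^^^^^^^^^^^
ValueError: Initial guess is outside of provided bounds
```

The foot is about 2.3 mm short in x. I'll correct that and lower it to just above the mouth.

apply_moves(
  plan=[
    {"hand": 1, "tx": 0.002, "ty": 0.001, "tz": 0.02, "wx": 0, "wy": 0, "wz": 0},
    {"hand": 1, "tx": 0.002, "ty": 0.001, "tz": 0.05, "wx": 0, "wy": 0, "wz": 0},
    {"hand": 1, "tx": 0.002, "ty": 0.001, "tz": 0.075, "wx": 0, "wy": 0, "wz": 0},
    {"hand": 1, "tx": 0.002, "ty": 0.001, "tz": 0.085, "wx": 0, "wy": 0, "wz": 0},
    {"hand": 1, "tx": 0.002, "ty": 0.001, "tz": 0.085, "wx": 0, "wy": 0, "wz": 0},
  ],
)

```text
time: 5.1
ee_pos: [0.4941, 0.0934, 0.1204]
ee_rot: [-0.0, 0.987, 0.16, -0.001]
contact_force: [0.6, -0.0, -0.0]
opening: 0.0286
finger_force: 39.7
```

Run:
```python
from h import *
s=ctrl.read_state();print(s["ee_pos"],s["opening"],s["contact_force"])
for n in("side","top"):
    im,d=vision.grab_frame(n);np.save(n+"_d.npy",d);np.save(n+".npy",im)
a=np.load("side.npy")[80:220,170:310];b=np.load("top.npy")[140:280,130:270]
cv2.imwrite("pics/s4.png",cv2.resize(np.hstack([a,b])[:,:,::-1],(800,400),interpolation=2))
print(axis("side",(222,120,246,160)))
```

```text
[0.49409763 0.09342241 0.12036047] 0.028553424519952082 [ 0.589716   -0.03787705 -0.00395511]
(179, array([ 0.4931,  0.0929,  0.0104, -0.1439]), np.float64(0.11103734286914431), np.float64(0.07802984794490601))
```

View pics/s4.png

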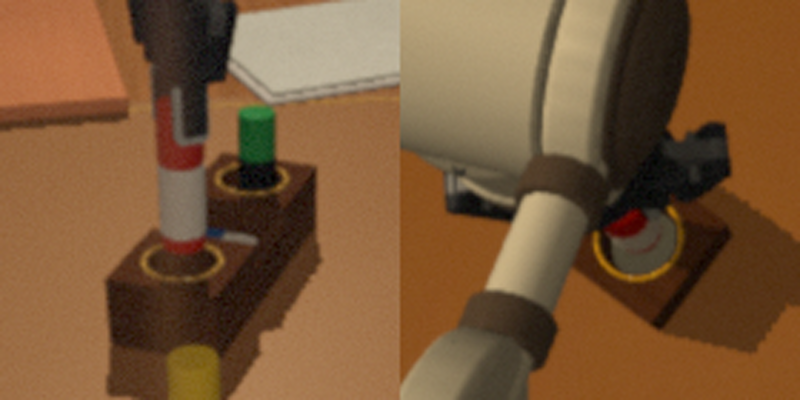

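The foot is centred over the ring in the side view: foot at crop (184,248), ring at (182,262). It is about 13 mm above the mouth, so I'll lower it in slowly.

apply_moves(
  plan=[
    {"hand": 1, "tx": 0, "ty": 0, "tz": 0.012, "wx": 0, "wy": 0, "wz": 0},
    {"hand": 1, "tx": 0, "ty": 0, "tz": 0.024, "wx": 0, "wy": 0, "wz": 0},
    {"hand": 1, "tx": 0, "ty": 0, "tz": 0.036, "wx": 0, "wy": 0, "wz": 0},
    {"hand": 1, "tx": 0, "ty": 0, "tz": 0.046, "wx": 0, "wy": 0, "wz": 0},
    {"hand": 1, "tx": 0, "ty": 0, "tz": 0.048, "wx": 0, "wy": 0, "wz": 0},
  ],
)

```text
time: 5.82
ee_pos: [0.4935, 0.0941, 0.0715]
ee_rot: [-0.0, 0.987, 0.16, -0.001]
contact_force: [-0.0, -0.5, 0.2]
opening: 0.0285
finger_force: 39.7
```

apply_moves(
  plan=[
    {"hand": 1, "tx": 0, "ty": 0, "tz": 0.001, "wx": 0, "wy": 0, "wz": 0},
    {"hand": 1, "tx": 0, "ty": 0, "tz": 0.002, "wx": 0, "wy": 0, "wz": 0},
    {"hand": 1, "tx": 0, "ty": 0, "tz": 0.003, "wx": 0, "wy": 0, "wz": 0},
  ],
)

```text
time: 6.2
ee_pos: [0.4947, 0.0941, 0.07]
ee_rot: [0.0, 0.987, 0.16, 0.0]
contact_force: [-0.7, -0.4, -0.7]
opening: 0.0286
finger_force: 39.7
```

Not in contact yet. I'll go on in 1 mm steps until the wrist feels the floor.

apply_moves(
  plan=[
    {"hand": 1, "tx": 0, "ty": 0, "tz": 0.001, "wx": 0, "wy": 0, "wz": 0},
    {"hand": 1, "tx": 0, "ty": 0, "tz": 0.002, "wx": 0, "wy": 0, "wz": 0},
    {"hand": 1, "tx": 0, "ty": 0, "tz": 0.002, "wx": 0, "wy": 0, "wz": 0},
  ],
)

```text
time: 6.58
ee_pos: [0.4943, 0.0941, 0.0676]
ee_rot: [-0.0, 0.987, 0.16, -0.0]
contact_force: [0.3, 0.1, -0.1]
opening: 0.0282
finger_force: 39.7
```

apply_moves(
  plan=[
    {"hand": 1, "tx": 0, "ty": 0, "tz": 0.001, "wx": 0, "wy": 0, "wz": 0},
    {"hand": 1, "tx": 0, "ty": 0, "tz": 0.001, "wx": 0, "wy": 0, "wz": 0},
  ],
)

```text
time: 6.82
ee_pos: [0.4945, 0.0941, 0.0669]
ee_rot: [0.0, 0.987, 0.16, 0.0]
contact_force: [0.2, 0.7, 2.1]
opening: 0.0283
finger_force: 39.9
```

apply_moves(
  plan=[
    {"hand": 1, "tx": 0, "ty": 0, "tz": 0.001, "wx": 0, "wy": 0, "wz": 0},
    {"hand": 1, "tx": 0, "ty": 0, "tz": 0.001, "wx": 0, "wy": 0, "wz": 0},
  ],
)

```text
time: 7.08
ee_pos: [0.4952, 0.0942, 0.0668]
ee_rot: [-0.0, 0.987, 0.16, 0.001]
contact_force: [-1.3, 0.9, 5.8]
opening: 0.0285
finger_force: 40.4
```

The foot is on the floor: the TCP has risen 9.9 mm since the grasp, which matches the well's 10 mm floor, and the wrist reads 5.8 N. Release.

apply_moves(
  plan=[
    {"hand": 0.2, "tx": 0, "ty": 0, "tz": -0.001, "wx": 0, "wy": 0, "wz": 0},
    {"hand": 0, "tx": 0, "ty": 0, "tz": -0.001, "wx": 0, "wy": 0, "wz": 0},
    {"hand": -0.5, "tx": 0, "ty": 0, "tz": -0.001, "wx": 0, "wy": 0, "wz": 0},
    {"hand": -1, "tx": 0, "ty": 0, "tz": -0.001, "wx": 0, "wy": 0, "wz": 0},
    {"hand": -1, "tx": 0, "ty": 0, "tz": -0.001, "wx": 0, "wy": 0, "wz": 0},
  ],
)

```text
time: 7.7
ee_pos: [0.4943, 0.094, 0.0666]
ee_rot: [-0.0, 0.987, 0.16, -0.0]
contact_force: [-0.2, -0.6, 0.1]
opening: 0.0853
finger_force: 0.0
```

apply_moves(
  plan=[
    {"hand": -1, "tx": 0, "ty": 0, "tz": -0.02, "wx": 0, "wy": 0, "wz": 0},
    {"hand": -1, "tx": 0, "ty": 0, "tz": -0.06, "wx": 0, "wy": 0, "wz": 0},
    {"hand": -1, "tx": 0, "ty": 0, "tz": -0.11, "wx": 0, "wy": 0, "wz": 0},
    {"hand": -1, "tx": 0, "ty": 0, "tz": -0.14, "wx": 0, "wy": 0, "wz": 0},
    {"hand": -1, "tx": 0, "ty": 0, "tz": -0.14, "wx": 0, "wy": 0, "wz": 0},
  ],
)

```text
time: 8.32
ee_pos: [0.4963, 0.094, 0.2097]
ee_rot: [0.001, 0.987, 0.16, 0.003]
contact_force: [0.7, 0.0, 1.1]
opening: 0.0854
finger_force: 0.0
```

Run:
```python
from h import *
s=ctrl.read_state();print(s["ee_pos"],s["opening"],s["time"])
a=vision.grab_frame("side")[0];im,d=vision.grab_frame("wrist")
cv2.imwrite("pics/s5.png",cv2.resize(np.hstack([a[60:270,150:350],cv2.resize(im,(280,210))])[:,:,::-1],(800,350),interpolation=2))
```

```text
[0.49628986 0.09400758 0.20966086] 0.08540987745774467 8.325
```

View pics/s5.png

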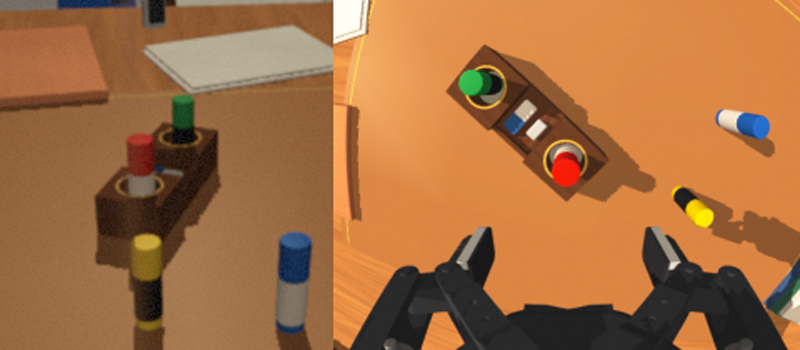

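The red stick stands upright in the empty well, with its cap at (140,150) in the side crop. The bystanders are in place and the gripper is clear, so I'm handing in.

```bash
python3 -c "
from bench import ctrl
print(ctrl.close_job())"
```

```text
the job is handed in; nothing more can be done
None
```

The red glue stick was lowered to the floor of the empty well and stands upright, cap up. The blue stick and both highlighters look undisturbed, and the job is handed in; no verdict was shown.

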